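Open the double-latched damp-proof bin

ROBOT

A 6-joint arm with a two-finger parallel gripper is mounted at the origin on the work surface. World frame = base frame: x ahead of the robot, y to its left, z up, the work surface at z = 0. Lengths are in m, angles in rad, forces in N, time in s.
With the tool pointing down it reaches from about 0.35 to 0.775 m from the base axis. Payload 5.5 kg.
Tool frame: the origin (TCP) lies between the finger pads; the fingertips stand env.nose_length ahead of it and the grasp point (between the pads) lies 8 mm behind it (env.nose_length is the distance from the TCP to the fingertips, in m); z points along the fingers, y is the direction in which the jaws open and shut (so a half turn about z gives the same grasp; the last joint's range is limited). The gripper opens to 85 mm and grips with 20 to 120 N. Pads are 22 mm wide; open, the fingers measure 114 mm over their backs; the gripper's body (76 mm by 85 mm) begins 54 mm behind the grasp point. The pads swing forward as they close: fully open they stand 13 mm farther back than shut.
Start: joints at [1.084, 0.313, 0.046, 1.304, 0, 1.431], TCP at [0.195, 0.541, 0.242] pointing down, gripper open.
Joint ranges: [-2.76, 2.76], [-0.86, 1.69], [-1.03, 1.26], [-2.2, 2.34], [-1.47, 1.5], [-3.14, 3.14]. Speed limits (rad/s): [2.57, 2.57, 3.14, 3.14, 3.14, 3.14].

INTERFACE

Orientations are given as a unit quaternion [w, x, y, z].
In Python, from workcell import env gives the robot as it stands. The module is installed in compiled form; this text tells all that it offers.
- The arm moves only by the shell command python3 -m creep 'ROWS' [FORCE]. ROWS is a JSON object of lists of equal length, an entry for each row: "hand": the finger opening in mm, from 0 to 85.4; "delta_pos": the shift along the tool's x, y, z scaled (see below), a list of three; "turn": the turn about the tool's z scaled (see below). In form: {"hand": [hand, ...], "delta_pos": [[dx, dy, dz], ...], "turn": [turn, ...]}. A call has exactly 5 rows; each row shifts and turns the commanded pose from where the row before left it, along the tool's axes as they then stand; what a row does not reach is not made up. The controller multiplies each number of a shift by 0.8 m and each number of a turn by 5 degrees. A row lasts 1/12 s, in which the tool goes at most 41.7 mm and 7.16 degrees, less where a joint would pass 70% of its speed; a pose out of reach is approached as far as the arm can. A call with a number of a shift or a turn outside -1 to 1 is refused whole. A call with a gripper value outside its range is refused whole. The fingers move at their own pace and stop on an object; FORCE is the grip in N (left out, the last holds). Time passes only in rows, so rows that do not move let the fingers close, or fill a call up. It gives the time, the measured TCP pose, the force and the opening at its end, in the units of the state.
- env.get_state(): the state, without advancing time (a new reading comes with each control period).
- env.read_camera(name): name is "side" or "top" or "wrist"; returns a dict with "pixels" (420x560x3 uint8, red, green, blue), "depth" (420x560 float32, m along the optical axis (not along the pixel's ray), 0 where there is no reading), "fx", "fy", "cx", "cy" (pixels), "D" ([k1, k2, p1, p2, k3] as OpenCV has them; the pictures are not rectified), "origin" and "orientation" of the camera in the world. Camera axes: x right, y down, z forward; pixel columns grow to the right and rows downward; lengths in m; the calibration is good to about 2 mm. A picture is of the moment at which its call begins.
- env.hand_in(): hands the job in, once; it reports no verdict.
Trained networks look in the newest picture that a camera, given by its name, has taken for a name from the list of things; names that differ only in an ending like _2 or _b are one class to them, and where a whole thing is asked for, a point or a joint stands for the part that bears it (a point fixed in the world has none). Each returns a list of dicts, best first, with "score" (0 to 1); they miss things now and then, are a little off and sometimes report something else, mostly with a low value. They report only what shows in the picture. A call takes as long as a camera call.
- env.find_in(camera, target): "location" ([row, column] in pixels, amid what is visible of it).
- env.pinpoint(camera, target): "location" ([row, column] in pixels: a listed point, or the origin of a listed thing).
The state is a dict: "clock": time; "joint_pos": joint angles; "qvel": joint speeds; "tau": joint torques, N m; "tcp_pos": TCP position; "orientation": TCP orientation; "wrist_force": force on the tool from outside, world axes, zero at the start; "ft_torque": the same for the moment, N m; "finger_gap": finger opening in m.
Only numpy, scipy, OpenCV 4.12 (cv2) and the standard library are available. Lean on these libraries where they do the work, as an engineer would, in place of code of your own. Each camera call takes 0.05 s, during which the arm holds its last target.

TASK

Open the grey flip-top bin. Flip its front clasp forward off the lid, raise the lid by the thumb tab under its front lip just until you feel it come up against the hidden safety catch, let it down a few millimetres to take the load off the hook, ease the tab sideways away from the clasp to unhook it without forcing anything, and swing the lid open past half way to upright so that it stands there by itself. Leave the things around the bin where they are.

Things in the scene. Friction and masses are not known exactly. Their poses are not given: they have to be found in the camera images.
- bin: grey plastic bin, fixed: 220 mm deep (x), 340 wide (y), 138 high with the lid shut. Origin at the centre of its underside; x points from its front to the rear hinge, z up, y to the left when looking along x. Front wall at x = -110 mm; the lid's lip stands out to x = -140, underside z = 130, top z = 138.
- clasp_ear (a point): middle of the clasp's pull ear: grey, 48 mm wide (bin y), 6 thick, at the middle of the front: shut, at x = -152, y = 0, z = 163 mm in the bin frame, spanning z 145 to 179 and leaning forward, 12 mm in front of the lip; below it the clasp's nose lies over the lip (z 140 to 146, back to x = -128). The clasp's pin runs along y at x = -146, z = 75.
- clasp (a joint): angle of the clasp in rad: 0 upright and latched over the lid, grows to 1.5 as its top is swung forward and down; stiff (about 3 N at the ear), stays where it is left. The nose is clear of the lip from about 0.3.
- lid (a joint): opening angle of the lid in rad: 0 shut, 0.785 half way to upright, 1.6 fully open. Hinge axis along the bin's y at x = 118, z = 130 mm in the bin frame, 281 mm behind the tab. The hinge is stiff and holds the lid wherever it is left; raising it takes about 3 to 5 N at the tab. At the start clasp and catch hold it.
- lid_lip (a point): middle of the lid's front edge (lid 8 mm thick, 364 mm wide), 258 mm in front of the hinge axis; shut, at x = -140, y = 0, z = 134 mm in the bin frame; moves with the lid
- tab (a point): centre of the safety catch's thumb tab: ribbed grey block, 34 mm long (bin x), 14 wide (y), 28 high, in front of the lip, 85 mm to the +y side of the clasp; shut, at x = -163, y = 85, z = 126 mm in the bin frame. Carried by the lid, turns with it. Free at both sides and above; the keeper housing begins 25 mm behind it, below the lip.
- catch (a joint): how far the tab has been slid to the bin's +y, in m: 0 hooked, 0.017 end stop; a spring pushes it back with 2 to 4 N. The hook is out from under the striker bar from about 0.011; hold it there while raising the lid.
- hook: hook of the catch, out of sight under the lip, rigid with the tab: a leg hanging 39 mm behind the tab's centre, 10 x 8 mm, with a toe to -y whose tip turns up 2.5 mm. Origin at the leg's foot, 41 mm below the tab's centre. Shut, the foot sits in a pocket; raised by about 18 mm at the tab (9 to 27) the toe meets the sprung striker bar. In both places the tab cannot slide.
- keeper: keeper housing under the lip on the front wall (bin x -138 to -110, y 48 to 120, z 62 to 122 mm); origin at the bin's. Pocket and striker bar in it are clamped in a slot at a height set by hand, 8 mm up or down, not measured: feel for it. The tab slides only 3 to 6 mm (at the tab) below first touch of the bar, a spring of 5 N/mm. Brittle: keep under 20 N, up or sideways.
- stopper: pink silicone stopper, 52 mm across, 33 mm high, bystander; origin under its centre
- coaster: round bamboo coaster, 100 mm across, 8 mm thick, bystander; origin under its centre
- beaker: upturned glass beaker on the coaster, 78 mm across, 92 mm high, bystander; origin under its centre
- chrome_hook: chrome S-hook lying flat, 88 mm long, 8 mm thick, bystander; origin under its centre
- tub: white screw-top tub, 84 mm across, 100 mm high, bystander; origin under its centre
- spray_can: plain aluminium spray can, 60 mm across, 170 mm high, bystander; origin under its centre
- oil_bottle: small white bottle, 56 mm across, 130 mm high, bystander; origin under its centre

How it is judged:
On the way, in this order (a step that is already met when the one before it is completed fails the run):
1. the front clasp is swung forward, clear of the lid (value of joint clasp above 0.35 rad), for 0.1 s.
2. the lid is raised slightly, off its seat (value of joint lid between 0.012 and 0.12 rad), for 0.1 s.
3. with the lid ajar the catch is slid out from under its keeper (value of joint catch above 0.009 m and value of joint lid below 0.15 rad), for 0.05 s.
At the end, for the whole second after the job is handed in: The lid stands open by itself at 0.75 rad (43 degrees) or more, at rest (under 0.05 rad/s), and the clasp is still swung forward (more than 0.3 rad) (value of joint lid above 0.75 rad and not (velocity of joint lid above 0.05 rad/s) and not (velocity of joint lid below -0.05 rad/s) and value of joint clasp above 0.3 rad); the robot touches nothing.
It fails at once if the safety catch was forced: more than 20 N between its hook and its keeper (contact force between hook and keeper above 20 N).
It fails at once if a thing around the bin was moved by more than 25 mm or the beaker tipped (distance of any of stopper, coaster, beaker, chrome_hook, tub, spray_can, oil_bottle from where it was at the start of the episode above 0.025 m or angle between beaker's own z axis and vertical above 0.3 rad).
It also fails if it takes over 64 s, if anything falls off the work surface, if the arm or the gripper's body presses on something with over 40 N, if the wrist force passes 120 N, or if a joint passes its speed limit or range.

## Working session

There is one attempt and no reset: what is moved stays moved. The work goes in short steps, Python scripts to look and compute and a shell command to move; the robot and the scene stay as the last step left them, time stands still between calls to the robot, and variables do not carry over. Pictures are saved under pics/ and viewed, and the job is handed in when it is done.

```bash
mkdir -p pics
cat > h.py <<'E'
import numpy as np, cv2
from workcell import env
from scipy.spatial.transform import Rotation as R
def Rq(q): return R.from_quat([q[1],q[2],q[3],q[0]]).as_matrix()
def px2w(c,row,col,depth=None):
    K=np.array([[c['fx'],0,c['cx']],[0,c['fy'],c['cy']],[0,0,1.]])
    n=cv2.undistortPoints(np.array([[[col,row]]],float),K,np.array(c['D']))[0,0]
    if depth is None: depth=c['depth'][int(round(row)),int(round(col))]
    return np.array(c['origin'])+Rq(c['orientation'])@(np.array([n[0],n[1],1])*depth)
def ray_z(c,row,col,z):
    a=np.array(c['origin']);b=px2w(c,row,col,1.0)
    return a+(b-a)*(z-a[2])/(b[2]-a[2])
def save(c,n): cv2.imwrite('pics/'+n,c['pixels'][:,:,::-1])
E
python3 - <<'E'
from h import *
s=env.get_state();print({k:np.round(v,3) for k,v in s.items()},env.nose_length)
for n in ['side','top','wrist']:
    c=env.read_camera(n);save(c,n+'0.png');print(n,np.round(c['origin'],3),np.round(c['orientation'],3),c['fx'])
    if n=='wrist':continue
    for t in ['bin','clasp_ear','tab','lid_lip','keeper','stopper','coaster','beaker','chrome_hook','tub','spray_can','oil_bottle']:
        for d in env.pinpoint(n,t)[:2]:
            l=d['location'];print(t,round(d['score'],2),np.round(l),np.round(px2w(c,min(419,max(0,l[0])),min(559,max(0,l[1]))),3))
E
```

```text
{'clock': np.float64(0.0), 'joint_pos': array([ 1.084,  0.314,  0.045,  1.304, -0.   ,  1.431]), 'qvel': array([-0.001, -0.001,  0.001,  0.002,  0.   , -0.002]), 'tau': array([-0.0000e+00, -4.8063e+01,  2.9853e+01,  1.9000e-02, -0.0000e+00,
        0.0000e+00]), 'tcp_pos': array([0.195, 0.54 , 0.241]), 'orientation': array([-0.   ,  0.173,  0.985, -0.001]), 'wrist_force': array([-0.394,  0.106, -0.013]), 'ft_torque': array([-0.016,  0.014, -0.035]), 'finger_gap': np.float64(0.085)} 0.011
side [ 0.531 -1.205  1.307] [-0.385  0.923 -0.014  0.006] 524.2081021328166
clasp_ear 0.64 [195. 248.] [0.462 0.207 0.001]
tab 0.59 [189. 252.] [0.481 0.101 0.125]
tab 0.18 [294. 275.] [ 0.546 -0.288  0.062]
lid_lip 0.97 [202. 259.] [0.503 0.03  0.132]
keeper 0.28 [189. 250.] [0.476 0.043 0.177]
stopper 0.43 [264. 239.] [ 0.436 -0.136  0.017]
stopper 0.33 [186. 252.] [0.48  0.101 0.136]
coaster 0.75 [298. 279.] [ 0.558 -0.284  0.037]
beaker 0.8 [295. 273.] [ 0.542 -0.284  0.051]
chrome_hook 0.51 [175. 241.] [0.433 0.319 0.   ]
tub 0.83 [183. 313.] [0.686 0.105 0.144]
spray_can 0.64 [149. 255.] [0.486
[... 241 characters left out ...]
6. 276.] [0.497 0.03  0.146]
clasp_ear 0.56 [242. 278.] [0.48  0.025 0.179]
tab 0.4 [244. 256.] [0.466 0.103 0.001]
lid_lip 0.8 [238. 276.] [0.491 0.031 0.149]
lid_lip 0.7 [265. 426.] [ 0.403 -0.461  0.066]
keeper 0.61 [268. 426.] [ 0.394 -0.457  0.077]
stopper 0.65 [252. 315.] [ 0.441 -0.098  0.035]
coaster 0.57 [221. 357.] [ 0.544 -0.228  0.096]
chrome_hook 0.52 [258. 197.] [0.42  0.305 0.007]
tub 0.87 [174. 207.] [0.693 0.255 0.101]
spray_can 0.8 [235. 142.] [0.498 0.461 0.103]
spray_can 0.24 [237. 277.] [0.493 0.028 0.147]
oil_bottle 0.9 [268. 425.] [ 0.393 -0.456  0.07 ]
oil_bottle 0.62 [256. 196.] [0.426 0.309 0.001]
wrist [0.12  0.569 0.375] [0.131 0.808 0.567 0.092] 377.9542589581712
```

View pics/side0.png

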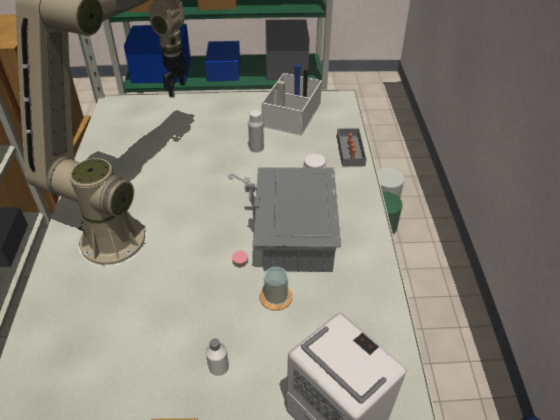

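View pics/top0.png

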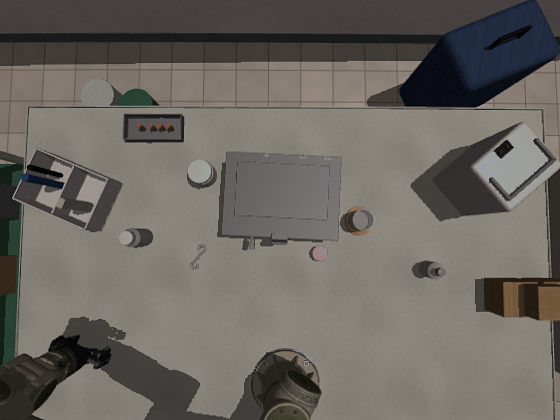

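View pics/wrist0.png

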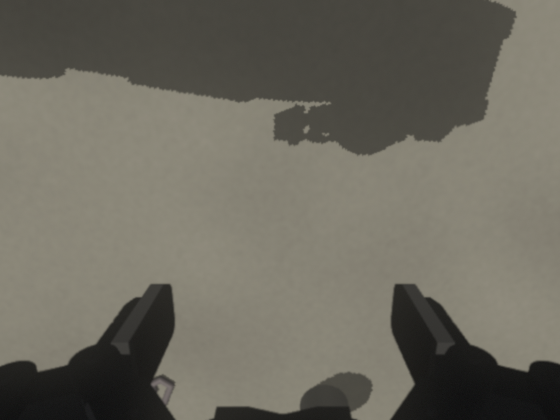

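Bin in the middle, nearly square to the world; in the top view the lid runs from about (237,219) to (241,339), the clasp is at about (240,278) and the tab at about (243,250). The stopper is at (253,318) and the S-hook at (256,198). Next I fit the bin pose from depth.

```bash
cat >> h.py <<'E'
def cloud(c):
    K=np.array([[c['fx'],0,c['cx']],[0,c['fy'],c['cy']],[0,0,1.]])
    r,co=np.mgrid[0:420,0:560]
    n=cv2.undistortPoints(np.stack([co.ravel(),r.ravel()],1).astype(float)[:,None],K,np.array(c['D']))[:,0]
    d=c['depth'].ravel()
    P=np.array(c['origin'])+(np.c_[n,np.ones(len(n))]*d[:,None])@Rq(c['orientation']).T
    P[d==0]=np.nan
    return P.reshape(420,560,3)
E
python3 - <<'E'
from h import *
for n in ['top','side']:
    c=env.read_camera(n);P=cloud(c)
    m=(abs(P[...,2]-.138)<.009)&(P[...,0]>.45)&(P[...,0]<.8)&(P[...,1]>-.2)&(P[...,1]<.3)
    m=cv2.morphologyEx(m.astype(np.uint8),cv2.MORPH_OPEN,np.ones((5,5)))
    k,l,st,ce=cv2.connectedComponentsWithStats(m);i=1+np.argmax(st[1:,4])
    q=P[l==i];print(n,len(q),np.median(q[:,2]))
    (cx,cy),(w,h),a=cv2.minAreaRect((q[:,:2]*1000).astype(np.float32));print(cx,cy,w,h,a)
    print(cv2.boxPoints(((cx,cy),(w,h),a)))
    x=(P[...,2]>.145)&(P[...,0]>.42)&(P[...,0]<.6)&(P[...,1]>-.05)&(P[...,1]<.08)
    print('ear',np.round(np.nanmedian(P[x],0),3),x.sum(), P[x].min(0) if x.any() else 0,P[x].max(0) if x.any() else 0)
    y=(P[...,2]>.08)&(P[...,0]>.42)&(P[...,0]<.55)&(P[...,1]>.085)&(P[...,1]<.135)
    q=P[y];
    print('tab',len(q)); print(np.round(q[np.argsort(q[:,0])][:25],3) if n=='top' else '')
    r=(slice(150,260),slice(210,350)) if n=='top' else (slice(160,280),slice(220,350))
    cv2.imwrite(f'pics/{n}1.png',cv2.resize(c['pixels'][r][:,:,::-1],None,fx=5,fy=5,interpolation=cv2.INTER_CUBIC))
E
```

```text
top 9408 0.1398935983519396
624.8140258789062 15.263900756835938 364.4604187011719 264.3076171875 87.32205963134766
[[ 484.2904  -160.59283]
 [ 748.3093  -172.94177]
 [ 765.33765  191.12064]
 [ 501.31873  203.46957]]
ear [0.49  0.019 0.148] 172 [ 0.47228299 -0.04887117  0.14501754] [0.59856955 0.07842066 0.18504939]
tab 331
[[0.459 0.112 0.14 ]
 [0.459 0.102 0.141]
 [0.459 0.109 0.142]
 [0.459 0.105 0.144]
 [0.461 0.101 0.114]
 [0.462 0.103 0.138]
 [0.462 0.106 0.139]
 [0.462 0.109 0.14 ]
 [0.462 0.112 0.141]
 [0.464 0.101 0.123]
 [0.465 0.112 0.138]
 [0.465 0.106 0.137]
 [0.465 0.115 0.141]
 [0.465 0.103 0.14 ]
 [0.465 0.109 0.141]
 [0.467 0.101 0.119]
 [0.468 0.109 0.14 ]
 [0.468 0.106 0.14 ]
 [0.468 0.103 0.14 ]
 [0.468 0.112 0.141]
 [0.471 0.1   0.13 ]
 [0.471 0.116 0.132]
 [0.471 0.112 0.138]
 [0.471 0.109 0.139]
 [0.471 0.103 0.142]]
side 6048 0.13982730760876738
622.5479736328125 15.0875244140625 372.7301025390625 264.6403503417969 87.22917938232422
[[ 481.3734  -164.66315]
 [ 745.70435 -177.45615]
 [ 763.72253  194.8382 ]
 [ 499.3916   207.6312 ]]
ear [0.493 0.019 0.148] 158 [ 0.47265896 -0.0468267   0.14506954] [0.59971476 0.07513735 0.18203786]
tab 234
```

```bash
sleep 0
```

```text
(no output)
```

View pics/top1.png

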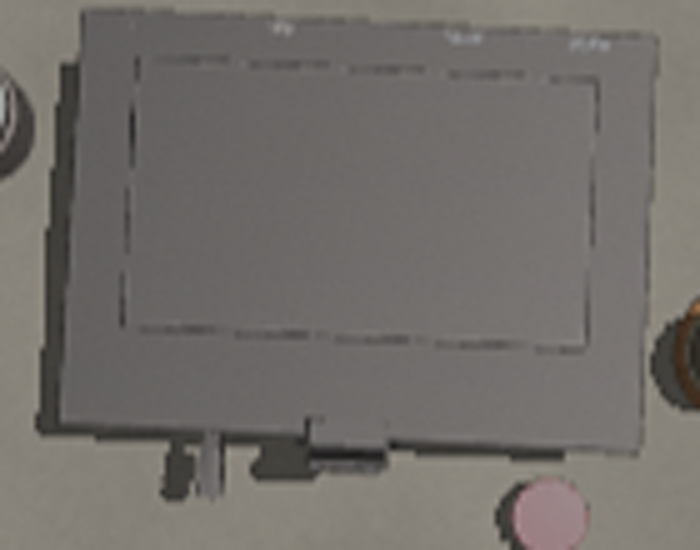

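View pics/side1.png

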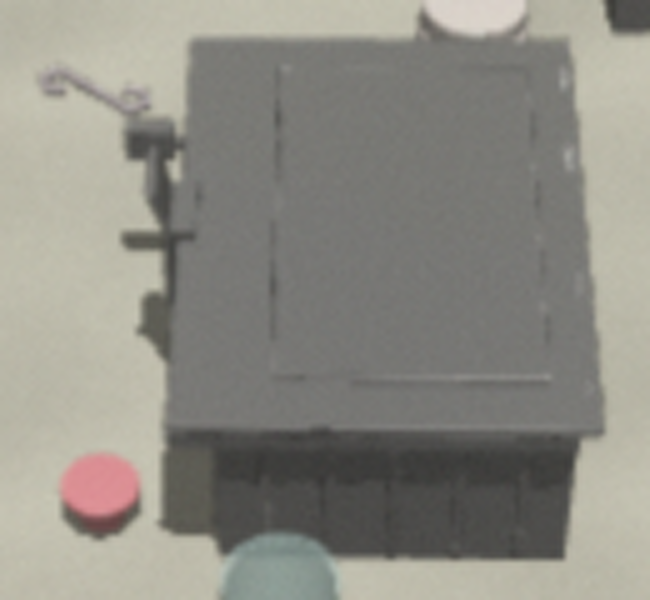

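```bash
cat >> h.py <<'E'
yaw=np.deg2rad(-2.72)
ux=np.array([np.cos(yaw),np.sin(yaw),0]);uy=np.array([-np.sin(yaw),np.cos(yaw),0])
B=np.array([.4917,.0215,0])+.140*ux
def bf(p): p=np.asarray(p)-B; return np.array([p@ux,p@uy,p[2]])*1000
def st():
    s=env.get_state();q=Rq(s['orientation'])
    p=bf(s['tcp_pos']);f=s['wrist_force']
    print('t %.2f'%s['clock'],'tcp bin mm',np.round(p,1),'tip z',round(p[2]-env.nose_length*1000,1),'F bin',np.round([f@ux,f@uy,f[2]],2),'gap',round(s['finger_gap']*1000,1),'yaw err deg',round(np.rad2deg(np.arctan2(q[:,1]@ux,q[:,1]@uy)),2),'tilt',np.round(q[:2,2],4),'torque',np.round(s['ft_torque'],2))
def goto(p):  # bin mm -> scaled tool shift
    s=env.get_state();d=(np.asarray(p)-bf(s['tcp_pos']))/1000
    w=d[0]*ux+d[1]*uy+np.array([0,0,d[2]])
    print('total scaled shift',np.round(Rq(s['orientation']).T@w/0.8,4))
E
python3 -m creep '{"hand":[0,0,0,0,0],"delta_pos":[[0,0,0],[0,0,0],[0,0,0],[0,0,0],[0,0,0]],"turn":[-0.69,-0.69,-0.69,-0.69,-0.69]}' 30
python3 -c "
from h import *
st();goto([-124,0,215])"
```

```text
clock: 1.87
tcp_pos: [0.1955, 0.5408, 0.2423]
orientation: [0.0, 0.021, 1.0, 0.0]
wrist_force: [0.4, 0.6, -0.3]
finger_gap: 0.0255
t 1.87 tcp bin mm [-460.5  504.7  242.3] tip z 231.3 F bin [ 0.37  0.64 -0.25] gap 25.5 yaw err deg -0.27 tilt [0.     0.0001] torque [ 0.01  0.01 -0.04]
total scaled shift [-0.4177 -0.6328  0.0341]
```

```bash
for i in 1 2 3; do python3 -m creep '{"hand":[0,0,0,0,0],"delta_pos":[[-0.0278,-0.0422,0.0022],[-0.0278,-0.0422,0.0022],[-0.0278,-0.0422,0.0022],[-0.0278,-0.0422,0.0022],[-0.0278,-0.0422,0.0022]],"turn":[0,0,0,0,0]}' >/dev/null; done
python3 -c "
from h import *
st();goto([-124,0,169])
c=env.read_camera('wrist');save(c,'w1.png')"
```

```text
t 3.12 tcp bin mm [-125.3   -3.1  216.1] tip z 205.1 F bin [ 1.16  0.   -0.13] gap -0.3 yaw err deg -0.08 tilt [0.0008 0.0001] torque [-0.   -0.02  0.01]
total scaled shift [-0.0015  0.0039  0.0589]
```

View pics/w1.png

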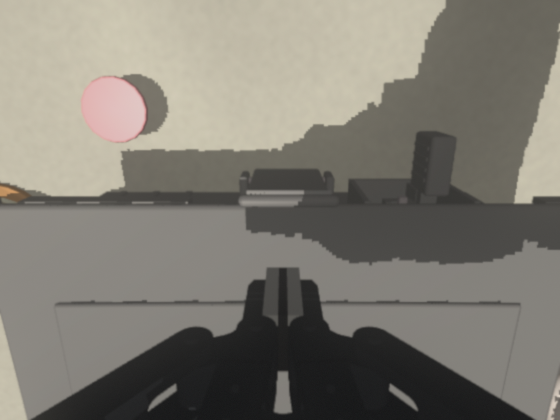

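The closed fingers, at about (290,283), hang over the lid right behind the clasp ear at about (190,287). The tab is at about (165,433) and the stopper at (108,113). I go down behind the ear, then pull forward.

```bash
python3 -m creep '{"hand":[0,0,0,0,0],"delta_pos":[[-0.001,0.002,0.02],[-0.0005,0.002,0.02],[0,0,0.0189],[0.008,0,0],[0.008,0,0]],"turn":[0,0,0,0,0]}' >/dev/null
python3 -c "
from h import *
st()"
python3 -m creep '{"hand":[0,0,0,0,0],"delta_pos":[[0.01,0,0],[0.01,0,0],[0.01,0,0],[0.01,0,0],[0.01,0,0.002]],"turn":[0,0,0,0,0]}' >/dev/null
python3 -c "
from h import *
st()"
```

```text
t 3.58 tcp bin mm [-138.5    2.2  168.2] tip z 157.2 F bin [ 2.36 -0.59 -0.07] gap -0.4 yaw err deg -0.1 tilt [-0.0014  0.0003] torque [-0.02 -0.62  0.  ]
t 4.00 tcp bin mm [-177.8    2.   168.2] tip z 157.2 F bin [ 3.02 -0.25 -0.01] gap 0.2 yaw err deg -0.11 tilt [ 0.0024 -0.0002] torque [ 0.05 -0.61 -0.04]
```

```bash
python3 -m creep '{"hand":[0,0,0,0,0],"delta_pos":[[0.009,0,0.006],[0.009,0,0.007],[0.009,0,0.008],[0.009,0,0.009],[0.009,0,0.01]],"turn":[0,0,0,0,0]}' >/dev/null
python3 -c "
from h import *
st()
c=env.read_camera('side');save(c,'s2.png');cv2.imwrite('pics/s2.png',cv2.resize(c['pixels'][140:280,200:360][:,:,::-1],None,fx=4,fy=4))"
```

```text
t 4.42 tcp bin mm [-214.2    1.9  135.1] tip z 124.1 F bin [ 2.88 -0.81  2.04] gap -0.3 yaw err deg -0.1 tilt [0.0011 0.    ] torque [-0.02 -0.57 -0.01]
```

View pics/s2.png

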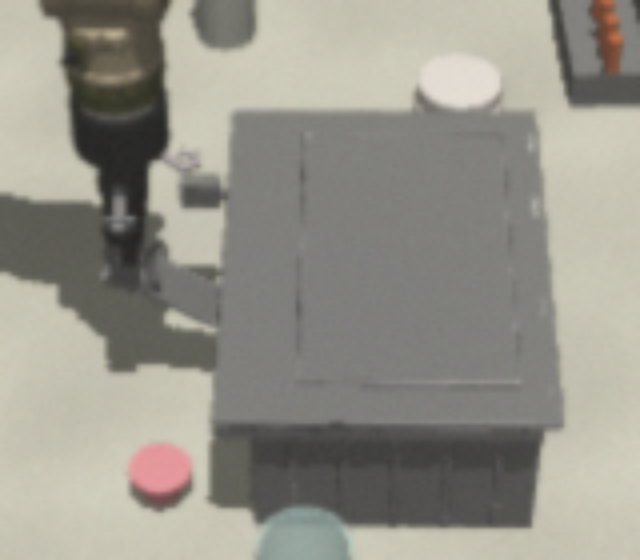

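The clasp is now leaning well forward: in the crop its ear is at about (265,150), with the fingers still beside it. Next I lift and move over the tab.

```bash
python3 -m creep '{"hand":[0,0,0,0,0],"delta_pos":[[-0.006,0,-0.02],[-0.005,0,-0.04],[-0.004,0,-0.03],[-0.01,0.02,0],[-0.01,0.03,0]],"turn":[0,0,0,0,0]}' >/dev/null
python3 -m creep '{"hand":[40,40,40,40,40],"delta_pos":[[-0.01,0.03,0],[-0.01,0.024,0],[-0.004,0,0],[0,0,0],[0,0,0]],"turn":[0,-0.02,0,0,0]}' >/dev/null
python3 -c "
from h import *
st();goto([-168,85,160])
c=env.read_camera('wrist');save(c,'w3.png');P=cloud(c)
Q=(P-B);Q=np.stack([Q@ux,Q@uy,Q[...,2]],-1)*1000
m=(abs(Q[...,0]+165)<25)&(abs(Q[...,1]-85)<20)&(abs(Q[...,2]-140)<8)
q=Q[m];print(len(q),np.percentile(q,[1,50,99],axis=0) if len(q) else 0)
print(env.pinpoint('wrist','tab')[:2],env.pinpoint('wrist','clasp_ear')[:2])
"
```

```text
t 5.30 tcp bin mm [-167.7   84.8  206.6] tip z 195.6 F bin [-0.77 -0.19 -0.43] gap 40.2 yaw err deg -0.22 tilt [-0.0023 -0.0005] torque [ 0.01 -0.03 -0.01]
total scaled shift [0.0002 0.0003 0.0582]
1456 [[-179.19987567   77.61635274  132.86151437]
 [-164.53079198   85.09564918  140.45079793]
 [-146.60259251   92.57373875  142.00377063]]
[{'location': [232.6, 283.3], 'score': 0.76}] [{'location': [157.6, 32.8], 'score': 0.68}]
```

View pics/w3.png

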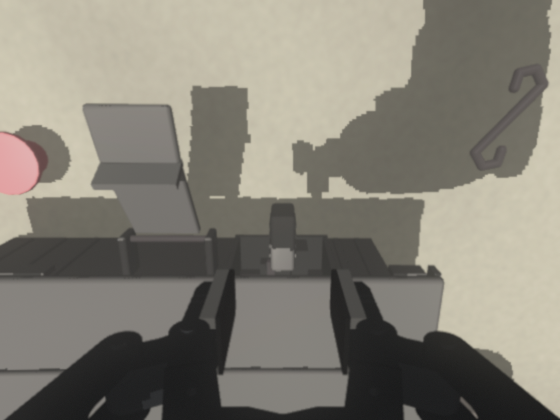

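The fingers straddle the tab: tab at about column 283, fingers at 225 and 340. Its measured y is 85.1 mm and its top 140 mm, as specified, and the clasp is folded forward at (150,135). I go down now.

```bash
python3 -m creep '{"hand":[40,40,30,24,20],"delta_pos":[[0,0.0002,0.03],[0,0.0002,0.03],[0,0,0.03],[0,0,0.012],[0,0,0]],"turn":[0,0,0,0,0]}' 20 >/dev/null
python3 -c "
from h import *
st()"
python3 -m creep '{"hand":[18,17,16,16,16],"delta_pos":[[0,0,0],[0,0,0],[0,0,0],[0,0,0],[0,0,0]],"turn":[0,0,0,0,0]}' 20 >/dev/null
python3 -c "
from h import *
st();c=env.read_camera('wrist');save(c,'w4.png')"
```

```text
t 5.87 tcp bin mm [-168.8   84.7  123.4] tip z 112.4 F bin [-0.74 -0.55  0.39] gap 19.8 yaw err deg -0.14 tilt [-0.005  -0.0003] torque [-0.   -0.07  0.01]
t 6.28 tcp bin mm [-166.    85.6  126.5] tip z 115.5 F bin [ 0.35 -0.45 -1.2 ] gap 15.9 yaw err deg -0.2 tilt [0.0018 0.0002] torque [-0.02  0.02  0.04]
```

View pics/w4.png

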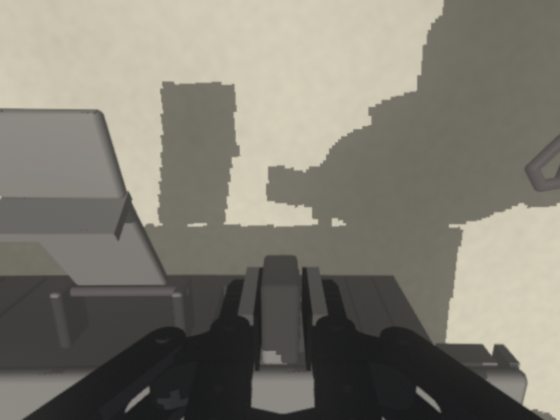

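The tab (columns 262 to 300) sits between the pads with near-equal gaps. I close gently and check the side force.

```bash
python3 -m creep '{"hand":[15,14,12,12,12],"delta_pos":[[0,0,0],[0,0,0],[0,0,0],[0,0,0],[0,0,0]],"turn":[0,0,0,0,0]}' 25 
python3 -c "
from h import *
st()"
```

```text
clock: 6.75
tcp_pos: [0.4695, 0.108, 0.126]
orientation: [0.0, 0.022, 1.0, -0.0]
wrist_force: [0.1, -2.5, 4.5]
finger_gap: 0.0137
t 6.75 tcp bin mm [-166.2   85.4  126. ] tip z 115.0 F bin [ 0.24 -2.48  4.47] gap 13.7 yaw err deg -0.19 tilt [ 0.0009 -0.0002] torque [-0.44  0.04 -0.03]
```

```bash
python3 -m creep '{"hand":[12,12,12,12,12],"delta_pos":[[0,-0.0003,-0.0015],[0,-0.0003,-0.0015],[0,0,-0.0015],[0,0,-0.0015],[0,0,-0.0015]],"turn":[0,0,0,0,0]}' 40 >/dev/null
python3 -c "
from h import *
st()"
python3 -m creep '{"hand":[12,12,12,12,12],"delta_pos":[[0,0,-0.0015],[0,0,-0.001],[0,0,0],[0,0,0],[0,0,0]],"turn":[0,0,0,0,0]}'  >/dev/null
python3 -c "
from h import *
st()"
```

```text
t 7.17 tcp bin mm [-166.3   85.   131.4] tip z 120.4 F bin [ 5.78 -1.29 -4.53] gap 13.3 yaw err deg -0.2 tilt [0.0002 0.0001] torque [-0.3  -0.55 -0.04]
t 7.58 tcp bin mm [-166.3   85.   133.6] tip z 122.6 F bin [ 5.13 -1.92 -4.91] gap 13.4 yaw err deg -0.19 tilt [0.0005 0.    ] torque [-0.34 -0.48 -0.1 ]
```

```bash
python3 -m creep '{"hand":[12,12,12,12,12],"delta_pos":[[0,0,-0.0005],[0,0,-0.0005],[0,0,-0.0005],[0,0,0],[0,0,0]],"turn":[0,0,0,0,0]}'  >/dev/null
python3 -c "
from h import *
st()"
python3 -m creep '{"hand":[12,12,12,12,12],"delta_pos":[[0,0,-0.0005],[0,0,-0.0005],[0,0,-0.0005],[0,0,0],[0,0,0]],"turn":[0,0,0,0,0]}'  >/dev/null
python3 -c "
from h import *
st()"
```

```text
t 8.00 tcp bin mm [-166.3   85.   134.7] tip z 123.7 F bin [ 5.05 -0.79 -3.98] gap 13.5 yaw err deg -0.19 tilt [0.0005 0.0001] torque [-0.31 -0.61 -0.03]
t 8.42 tcp bin mm [-166.3   85.   135.9] tip z 124.9 F bin [ 6.04 -2.28 -4.34] gap 13.2 yaw err deg -0.19 tilt [0.0005 0.0001] torque [-0.34 -0.64 -0.08]
```

```bash
python3 -m creep '{"hand":[12,12,12,12,12],"delta_pos":[[0,0,-0.0005],[0,0,-0.0005],[0,0,-0.0005],[0,0,0],[0,0,0]],"turn":[0,0,0,0,0]}'  >/dev/null
python3 -c "
from h import *
st()"
python3 -m creep '{"hand":[12,12,12,12,12],"delta_pos":[[0,0,-0.0005],[0,0,-0.0005],[0,0,-0.0005],[0,0,0],[0,0,0]],"turn":[0,0,0,0,0]}'  >/dev/null
python3 -c "
from h import *
st()"
```

```text
t 8.83 tcp bin mm [-166.2   85.   136.9] tip z 125.9 F bin [ 6.57 -2.02 -5.71] gap 13.1 yaw err deg -0.19 tilt [0.0004 0.    ] torque [-0.34 -0.69 -0.09]
t 9.25 tcp bin mm [-166.2   85.   137.8] tip z 126.8 F bin [ 6.46 -1.9  -8.61] gap 13.2 yaw err deg -0.19 tilt [ 0.0003 -0.    ] torque [-0.32 -0.84 -0.1 ]
```

```bash
python3 -m creep '{"hand":[12,12,12,12,12],"delta_pos":[[0,0,-0.0004],[0,0,-0.0004],[0,0,0],[0,0,0],[0,0,0]],"turn":[0,0,0,0,0]}'  >/dev/null
python3 -c "
from h import *
st()"
```

```text
t 9.67 tcp bin mm [-166.2   85.   138.3] tip z 127.3 F bin [ 6.27 -1.36 -9.62] gap 13.3 yaw err deg -0.19 tilt [ 0.0002 -0.    ] torque [-0.39 -1.04 -0.04]
```

```bash
python3 -m creep '{"hand":[12,12,12,12,12],"delta_pos":[[0,0,-0.0005],[0,0,-0.0005],[0,0,0],[0,0,0],[0,0,0]],"turn":[0,0,0,0,0]}'  >/dev/null
python3 -c "
from h import *
st()"
```

```text
t 10.08 tcp bin mm [-166.2   84.9  138.8] tip z 127.8 F bin [  7.7   -2.25 -11.52] gap 13.0 yaw err deg -0.19 tilt [-0.     -0.0001] torque [-0.34 -1.14 -0.06]
```

```bash
python3 -m creep '{"hand":[12,12,12,12,12],"delta_pos":[[0,0,0.002],[0,0,0.0025],[0,0,0.0025],[0,0,0.001],[0,0,0]],"turn":[0,0,0,0,0]}'  >/dev/null
python3 -c "
from h import *
st()"
```

```text
t 10.50 tcp bin mm [-166.3   85.   133.6] tip z 122.6 F bin [ 4.05 -2.27 -2.12] gap 13.0 yaw err deg -0.2 tilt [ 0.0009 -0.0001] torque [-0.39 -0.88 -0.01]
```

```bash
python3 -m creep '{"hand":[12,12,12,12,12],"delta_pos":[[0,0,0.0007],[0,0,0.0006],[0,0,0],[0,0,0],[0,0,0]],"turn":[0,0,0,0,0]}'  >/dev/null
python3 -c "
from h import *
st()"
python3 -m creep '{"hand":[12,12,12,12,12],"delta_pos":[[0,0.0007,0],[0,0.0007,0],[0,0.0006,0],[0,0,0],[0,0,0]],"turn":[0,0,0,0,0]}'  >/dev/null
python3 -c "
from h import *
st()"
```

```text
t 10.92 tcp bin mm [-166.3   85.   132.7] tip z 121.7 F bin [ 3.43 -2.35  1.66] gap 13.0 yaw err deg -0.2 tilt [0.0008 0.0001] torque [-0.47 -0.83 -0.05]
t 11.33 tcp bin mm [-166.3   86.7  132.5] tip z 121.5 F bin [ 4.13 -2.32  0.85] gap 13.3 yaw err deg -0.21 tilt [0.0007 0.0002] torque [-0.4  -1.02 -0.05]
```

```bash
python3 -m creep '{"hand":[12,12,12,12,12],"delta_pos":[[0,0.001,0],[0,0.001,0],[0,0.001,0],[0,0,0],[0,0,0]],"turn":[0,0,0,0,0]}'  >/dev/null
python3 -c "
from h import *
st()"
python3 -m creep '{"hand":[12,12,12,12,12],"delta_pos":[[0,0.001,0],[0,0.001,0],[0,0.001,0],[0,0.001,0],[0,0,0]],"turn":[0,0,0,0,0]}'  >/dev/null
python3 -c "
from h import *
st()"
```

```text
t 11.75 tcp bin mm [-166.3   89.1  132.5] tip z 121.5 F bin [ 4.93 -2.84  2.02] gap 13.0 yaw err deg -0.2 tilt [0.0007 0.0001] torque [-0.51 -1.02 -0.08]
t 12.17 tcp bin mm [-166.3   92.2  132.5] tip z 121.5 F bin [ 4.41 -1.73  1.73] gap 13.2 yaw err deg -0.2 tilt [ 0.0006 -0.0002] torque [-0.56 -1.14 -0.05]
```

```bash
python3 -m creep '{"hand":[12,12,12,12,12],"delta_pos":[[0,0.0015,0],[0,0.0015,0],[0,0.0015,0],[0,0.001,0],[0,0,0]],"turn":[0,0,0,0,0]}'  >/dev/null
python3 -c "
from h import *
st()"
python3 -m creep '{"hand":[12,12,12,12,12],"delta_pos":[[0,0.001,0],[0,0.001,0],[0,0.0008,0],[0,0,0],[0,0,0]],"turn":[0,0,0,0,0]}'  >/dev/null
python3 -c "
from h import *
st();c=env.read_camera('wrist');save(c,'w5.png')"
```

```text
t 12.58 tcp bin mm [-166.3   96.5  132.5] tip z 121.5 F bin [ 4.32 -1.87  1.03] gap 13.2 yaw err deg -0.19 tilt [ 0.0006 -0.0005] torque [-0.62 -1.11 -0.09]
t 13.00 tcp bin mm [-166.3   98.6  132.5] tip z 121.5 F bin [ 5.11 -2.38  0.75] gap 13.1 yaw err deg -0.19 tilt [ 0.0007 -0.0006] torque [-0.66 -1.13 -0.11]
```

View pics/w5.png

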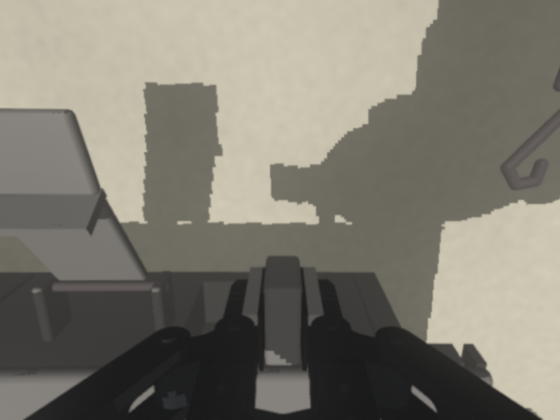

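The tab is still held between the pads (columns 265 to 300) and has travelled with them by 13.7 mm against only the spring (about 2 N). I raise slowly past the touch height and watch the force.

```bash
python3 -m creep '{"hand":[12,12,12,12,12],"delta_pos":[[0,0,-0.0015],[0,0,-0.0015],[0,0,-0.0015],[0,0,-0.001],[0,0,0]],"turn":[0,0,0,0,0]}'  >/dev/null
python3 -c "
from h import *
st()"
python3 -m creep '{"hand":[12,12,12,12,12],"delta_pos":[[0,0,-0.0008],[0,0,-0.0008],[0,0,-0.0006],[0,0,0],[0,0,0]],"turn":[0,0,0,0,0]}'  >/dev/null
python3 -c "
from h import *
st()"
```

```text
t 13.47 tcp bin mm [-166.3   98.6  136.4] tip z 125.4 F bin [ 6.64 -3.4  -1.46] gap 13.0 yaw err deg -0.18 tilt [ 0.0002 -0.0005] torque [-0.65 -1.19 -0.03]
t 13.88 tcp bin mm [-166.3   98.5  137.9] tip z 126.9 F bin [ 7.73 -2.87 -2.89] gap 13.2 yaw err deg -0.18 tilt [ 0.0001 -0.0006] torque [-0.66 -1.22 -0.05]
```

```bash
python3 -m creep '{"hand":[12,12,12,12,12],"delta_pos":[[-0.0005,0,-0.0008],[-0.0005,0,-0.0008],[0,0,-0.0006],[0,0,0],[0,0,0]],"turn":[0,0,0,0,0]}'  >/dev/null
python3 -c "
from h import *
st()"
python3 -m creep '{"hand":[12,12,12,12,12],"delta_pos":[[-0.0002,0,-0.001],[-0.0002,0,-0.001],[0,0,-0.001],[0,0,0],[0,0,0]],"turn":[0,0,0,0,0]}'  >/dev/null
python3 -c "
from h import *
st()"
```

```text
t 14.30 tcp bin mm [-166.2   98.5  139.3] tip z 128.3 F bin [ 6.   -2.76 -3.63] gap 13.6 yaw err deg -0.18 tilt [-0.0014 -0.0006] torque [-0.61 -0.87 -0.03]
t 14.72 tcp bin mm [-166.1   98.5  141.6] tip z 130.6 F bin [ 6.89 -3.93 -3.18] gap 13.3 yaw err deg -0.18 tilt [-0.002  -0.0006] torque [-0.62 -0.76 -0.04]
```

The lid has passed the touch height with only hinge force left, so the hook is free. I swing up along the arc.

```bash
python3 -m creep '{"hand":[12,12,12,12,12],"delta_pos":[[-0.0004,0,-0.0067],[-0.0005,0,-0.0067],[-0.0006,0,-0.0067],[-0.0007,0,-0.0067],[-0.0008,0,-0.0066]],"turn":[0,0,0,0,0]}' 30 >/dev/null
python3 -c "
from h import *
st()"
python3 -m creep '{"hand":[12,12,12,12,12],"delta_pos":[[-0.0010,0,-0.007],[-0.0012,0,-0.007],[-0.0013,0,-0.007],[-0.0015,0,-0.007],[-0.0016,0,-0.0069]],"turn":[0,0,0,0,0]}'  >/dev/null
python3 -c "
from h import *
st()"
```

```text
t 15.13 tcp bin mm [-163.8   98.4  168.2] tip z 157.2 F bin [ 7.   -3.08 -6.37] gap 13.5 yaw err deg -0.18 tilt [-0.0026 -0.0008] torque [-0.64 -0.87 -0.07]
t 15.55 tcp bin mm [-158.7   98.4  195.9] tip z 184.9 F bin [ 7.81 -3.56 -6.84] gap 12.9 yaw err deg -0.18 tilt [-0.0033 -0.0008] torque [-0.61 -0.85 -0.03]
```

```bash
python3 -m creep '{"hand":[12,12,12,12,12],"delta_pos":[[-0.0018,0,-0.0068],[-0.0019,0,-0.0068],[-0.0020,0,-0.0068],[-0.0021,0,-0.0068],[-0.0022,0,-0.0068]],"turn":[0,0,0,0,0]}' 30 >/dev/null
python3 -c "
from h import *
st()"
python3 -m creep '{"hand":[12,12,12,12,12],"delta_pos":[[-0.0025,0,-0.0066],[-0.0026,0,-0.0066],[-0.0027,0,-0.0066],[-0.0028,0,-0.0066],[-0.0028,0,-0.0066]],"turn":[0,0,0,0,0]}'  >/dev/null
python3 -c "
from h import *
st();c=env.read_camera('wrist');save(c,'w6.png');c=env.read_camera('side');cv2.imwrite('pics/s6.png',cv2.resize(c['pixels'][80:280,150:360][:,:,::-1],None,fx=3,fy=3))"
```

```text
t 15.97 tcp bin mm [-151.1   98.4  222.7] tip z 211.7 F bin [ 7.12 -3.66 -8.31] gap 12.8 yaw err deg -0.18 tilt [-0.0045 -0.0009] torque [-0.57 -0.84  0.05]
t 16.38 tcp bin mm [-140.7   98.4  248.7] tip z 237.7 F bin [ 6.99 -3.54 -7.98] gap 13.0 yaw err deg -0.18 tilt [-0.0058 -0.0009] torque [-0.58 -0.57  0.01]
```

View pics/w6.png

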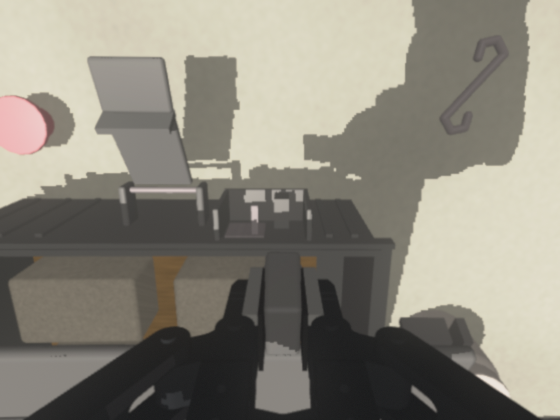

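View pics/s6.png

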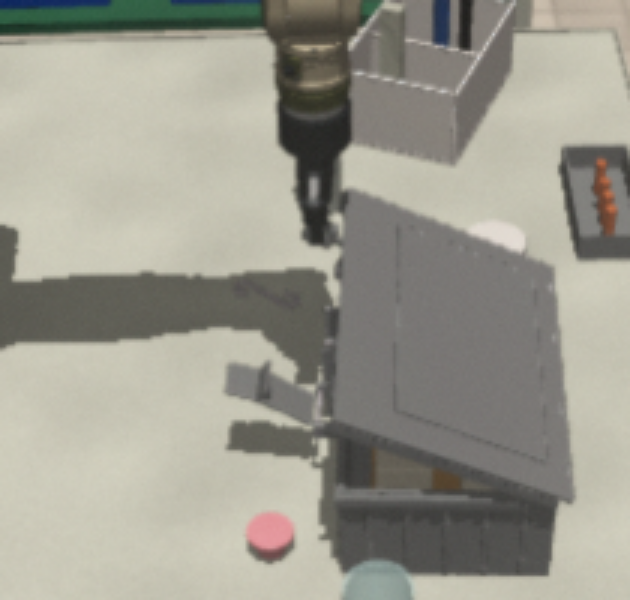

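The lid is up roughly 25° with the tab still in the pads, the inside is visible and the surroundings are untouched. I carry on along the arc.

```bash
python3 -m creep '{"hand":[12,12,12,12,12],"delta_pos":[[-0.0031,0,-0.0064],[-0.0032,0,-0.0063],[-0.0033,0,-0.0063],[-0.0035,0,-0.0062],[-0.0035,0,-0.0062]],"turn":[0,0,0,0,0]}' 30 >/dev/null
python3 -c "
from h import *
st()"
python3 -m creep '{"hand":[12,12,12,12,12],"delta_pos":[[-0.0037,0,-0.0061],[-0.0038,0,-0.006],[-0.0039,0,-0.0059],[-0.0040,0,-0.0058],[-0.0042,0,-0.0058]],"turn":[0,0,0,0,0]}'  >/dev/null
python3 -c "
from h import *
st();c=env.read_camera('side');cv2.imwrite('pics/s7.png',cv2.resize(c['pixels'][80:280,150:360][:,:,::-1],None,fx=3,fy=3))"
```

```text
t 16.90 tcp bin mm [-127.8   98.5  273.7] tip z 262.7 F bin [ 2.9 -3.9 -7.7] gap 13.5 yaw err deg -0.19 tilt [-0.0068 -0.0009] torque [-0.72 -0.23 -0.01]
t 17.32 tcp bin mm [-110.3   99.   300. ] tip z 289.0 F bin [ 2.56 -3.01 -7.33] gap 13.4 yaw err deg -0.2 tilt [-0.001  -0.0001] torque [-0.72  0.15  0.  ]
```

View pics/s7.png

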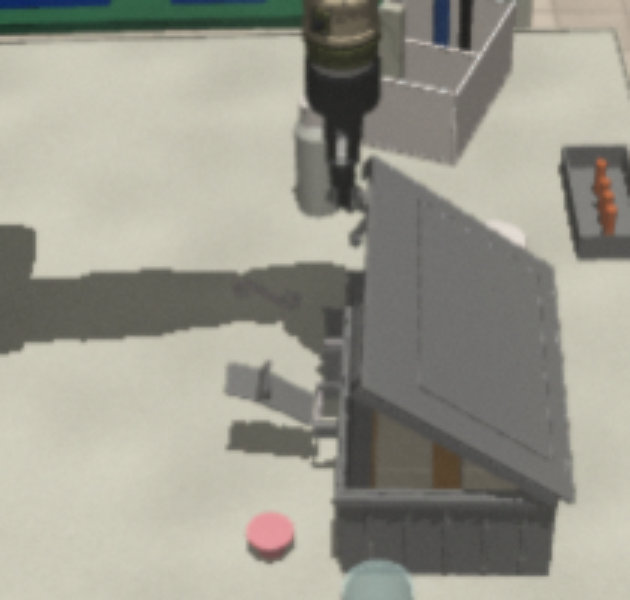

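```bash
python3 -m creep '{"hand":[12,12,12,12,12],"delta_pos":[[-0.0043,0,-0.0056],[-0.0044,0,-0.0056],[-0.0045,0,-0.0055],[-0.0046,0,-0.0054],[-0.0047,0,-0.0054]],"turn":[0,0,0,0,0]}' 30 >/dev/null
python3 -c "
from h import *
st()"
python3 -m creep '{"hand":[12,12,12,12,12],"delta_pos":[[-0.0048,0,-0.0052],[-0.0049,0,-0.0051],[-0.005,0,-0.005],[0,0,0],[0,0,0]],"turn":[0,0,0,0,0]}'  >/dev/null
python3 -c "
from h import *
st()"
```

```text
t 17.78 tcp bin mm [-91.9  99.1 322.1] tip z 311.1 F bin [ 0.92 -3.69 -8.01] gap 13.0 yaw err deg -0.2 tilt [-0.0002  0.    ] torque [-0.68  0.17 -0.03]
t 18.20 tcp bin mm [-79.5  99.2 334.9] tip z 323.9 F bin [ 1.98 -3.75 -2.63] gap 13.1 yaw err deg -0.19 tilt [0.0023 0.0001] torque [-0.77  0.04 -0.04]
```

```bash
python3 -m creep '{"hand":[12,12,12,12,12],"delta_pos":[[-0.0046,0,-0.0045],[-0.0047,0,-0.0044],[-0.0048,0,-0.0043],[-0.0048,0,-0.0042],[0,0,0]],"turn":[0,0,0,0,0]}' 30 >/dev/null
python3 -c "
from h import *
st();c=env.read_camera('side');cv2.imwrite('pics/s8.png',cv2.resize(c['pixels'][80:280,150:360][:,:,::-1],None,fx=3,fy=3))
P=cloud(c);Q=P-B;Q=np.stack([Q@ux,Q@uy,Q[...,2]],-1)*1000
m=(Q[...,0]>-60)&(Q[...,0]<100)&(abs(Q[...,1]+40)<60)&(Q[...,2]>150)
q=Q[m];print(len(q));f=np.polyfit(q[:,0],q[:,2],1);print('lid angle',-np.arctan(f[0]),np.std(q[:,2]-np.polyval(f,q[:,0])))
"
```

```text
t 18.62 tcp bin mm [-64.5  99.2 348.5] tip z 337.5 F bin [ 0.6  -3.91 -2.81] gap 13.6 yaw err deg -0.19 tilt [0.0008 0.0002] torque [-0.71  0.17 -0.06]
1219
lid angle 0.8403368738117841 4.507509280650656
```

View pics/s8.png

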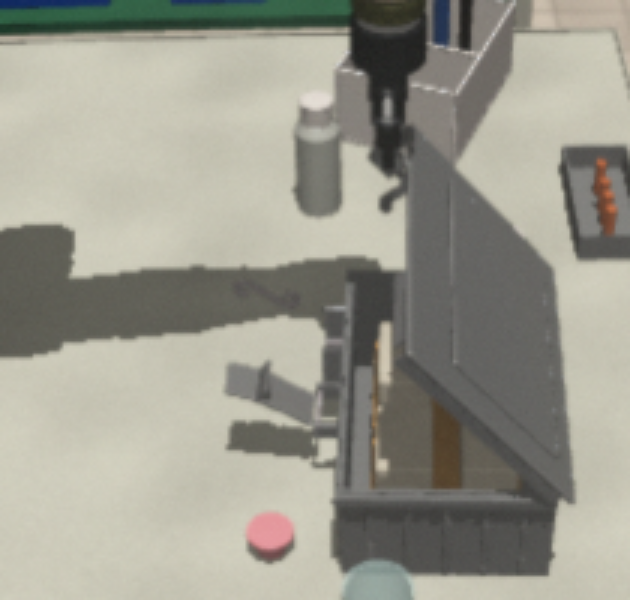

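```bash
python3 -m creep '{"hand":[12,12,12,12,12],"delta_pos":[[0,-0.004,0],[0,-0.004,0],[0,-0.004,0],[0,-0.004,0],[0,-0.001,0]],"turn":[0,0,0,0,0]}' 30 >/dev/null
python3 -c "
from h import *
st()"
python3 -m creep '{"hand":[40,40,40,40,40],"delta_pos":[[0,0,0],[0,0,0],[0,0,0],[0,0,0],[0,0,0]],"turn":[0,0,0,0,0]}'  >/dev/null
python3 -c "
from h import *
st();c=env.read_camera('wrist');save(c,'w9.png')
"
```

```text
t 19.08 tcp bin mm [-65.   85.2 348.2] tip z 337.2 F bin [ 3.7  -1.68 -4.06] gap 12.9 yaw err deg -0.18 tilt [0.0012 0.0005] torque [-0.25 -0.47 -0.05]
t 19.50 tcp bin mm [-65.5  85.9 348.3] tip z 337.3 F bin [-0.49  0.54  0.15] gap 39.9 yaw err deg -0.23 tilt [0.0004 0.0003] torque [-0.03 -0.03 -0.01]
```

View pics/w9.png

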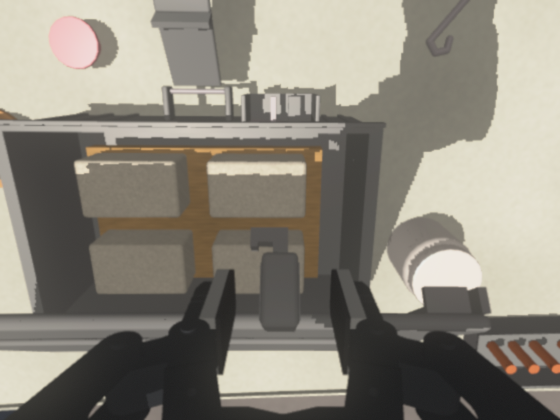

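Fingers are open and clear of the tab (column 280) with zero force. I back off forwards and up.

```bash
python3 -m creep '{"hand":[40,40,40,40,40],"delta_pos":[[0.015,0,0],[0.03,0,0],[0.04,0,0],[0.04,0,0],[0.04,0,-0.02]],"turn":[0,0,0,0,0]}'  >/dev/null
python3 -m creep '{"hand":[40,40,40,40,40],"delta_pos":[[0.04,0,0],[0,0,0],[0,0,0],[0,0,0],[0,0,0]],"turn":[0,0,0,0,0]}'  >/dev/null
cat > m.py <<'E'
from h import *
st();c=env.read_camera('side')
cv2.imwrite('pics/s%d.png'%(100*env.get_state()['clock']),cv2.resize(c['pixels'][80:280,150:360][:,:,::-1],None,fx=3,fy=3))
P=cloud(c);Q=P-B;Q=np.stack([Q@ux,Q@uy,Q[...,2]],-1)*1000
m=(Q[...,0]>-20)&(Q[...,0]<60)&(abs(Q[...,1]-20)<90)&(Q[...,2]>190)&(Q[...,2]<345)
q=Q[m];f=np.polyfit(q[:,0],q[:,2],1)
for k in range(4):
    r=q[:,2]-np.polyval(f,q[:,0]);q=q[abs(r)<6] if k else q[abs(r)<12];f=np.polyfit(q[:,0],q[:,2],1)
print(len(q),'lid angle',-np.arctan(f[0]))
l=[(d['score'],px2w(c,*d['location'])) for d in env.pinpoint('side','lid_lip')[:1]];print(l,[bf(x[1]) for x in l])
c=env.read_camera('top');save(c,'top%d.png'%(100*env.get_state()['clock']))
for t in ['clasp_ear','stopper','coaster','chrome_hook','tub','spray_can','oil_bottle']:
    for d in env.pinpoint('top',t)[:1]: l=d['location'];print(t,round(d['score'],2),np.round(l),np.round(px2w(c,*l),3))
E
python3 m.py; ls -t pics | head -3
```

```text
t 20.38 tcp bin mm [-228.4   85.1  363.7] tip z 352.7 F bin [ 0.37 -0.27  0.46] gap 39.8 yaw err deg -0.19 tilt [0.0003 0.0002] torque [-0.    0.03  0.04]
857 lid angle 0.8381463421959682
[(0.93, array([0.58791397, 0.00440144, 0.33364857]))] [array([-43.08301502, -12.51344584, 333.64856697])]
clasp_ear 0.74 [198. 280.] [0.599 0.02  0.324]
stopper 0.46 [254. 314.] [ 0.436 -0.095  0.034]
coaster 0.72 [222. 356.] [ 0.54  -0.226  0.099]
chrome_hook 0.6 [258. 196.] [0.42  0.306 0.008]
tub 0.95 [176. 206.] [0.687 0.261 0.102]
spray_can 0.94 [235. 144.] [0.496 0.46  0.086]
oil_bottle 0.65 [269. 424.] [0.507 0.019 1.354]
top2053.png
s2043.png
w9.png
```

View pics/s2043.png

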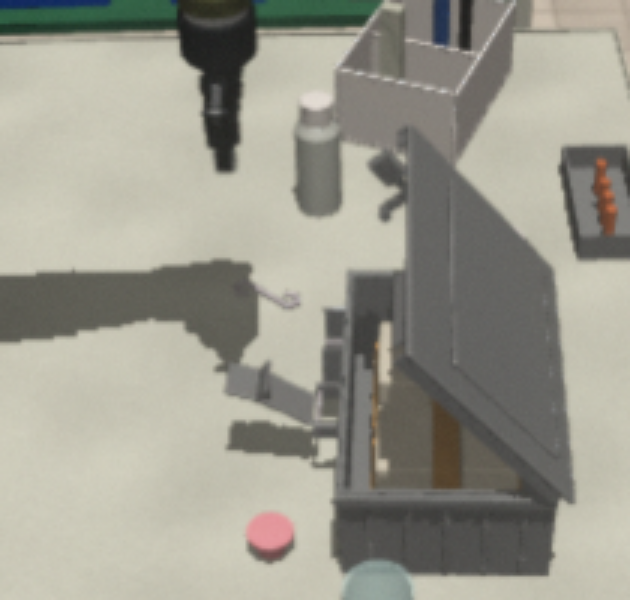

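View pics/top2053.png

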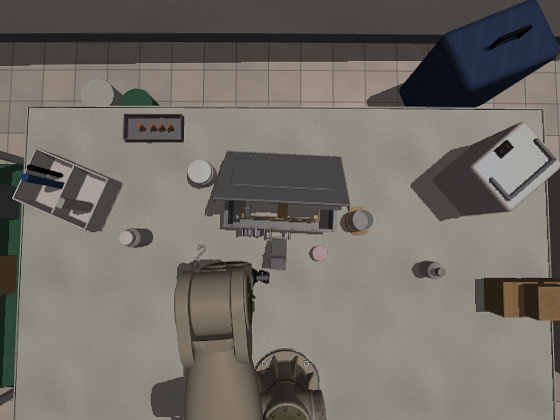

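The lid stands at about 0.84 rad by itself. The clasp lies forward at about (258,278) in the top view, the bystanders are where they were and the gripper is clear. I hand in.

```bash
python3 -c "
from h import *
print(env.hand_in());st()"
```

```text
the job is handed in; nothing more can be done
None
the job is handed in; nothing more can be done
```

The bin is open and the job was handed in at about 20.5 s of the 64 s. The lid stands at about 0.84 rad by itself. No verdict was reported.

- **Clasp:** I swung it forward with closed fingers. By eye it is at about 0.8 rad, and I did not measure it.
- **Catch:** I gripped the tab and raised it. The lift force began to climb about 11 mm up, at roughly 4 to 5 N/mm. I stopped with an estimated 7 N on the bar, lowered the tab about 5 to 6 mm and slid it 13.7 mm to +y against only about 2 to 3 N. I then raised it past the touch height with no extra resistance.
- **Lid:** I swung it along its arc, let the tab slide back, released it and backed away. The wrist force then read zero.

**Last checks:**
- **Lid angle:** the plane fit gave 0.84 rad both before and after release. The lip point from the network suggested about 0.9 rad, and both are above the 0.75 rad needed.
- **Bystanders:** the measured positions of the stopper, coaster, S-hook, tub and spray can agreed with the start to within about 8 mm. The oil bottle had no usable depth at its pixel, but its pixel position was unchanged. The beaker was not measured and looked upright and unmoved in the pictures.
- **Network error:** in the last top view the network placed the clasp ear on the lid's edge. I discarded that reading, since both pictures show the clasp folded forward.

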